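# Set the tile-printing bed's height lever into the yellow notch

### The arm

A 6-joint arm with a two-finger parallel gripper is mounted at the origin on the work surface. World frame = base frame: x ahead of the robot, y to its left, z up, the work surface at z = 0. Lengths are in m, angles in rad, forces in N, time in s.
With the tool pointing down it reaches from about 0.275 to 1 m from the base axis. Payload 8.4 kg.
Tool frame: the origin (TCP) lies on the centre line of the jaws, within the pads' length; the fingertips stand 17 mm ahead of it and the grasp point (between the pads) lies 2 mm behind it (bot.tcp_to_tips is the z of the fingertips in the tool frame, in m); z points along the fingers, y is the line along which they close (so a half turn about z gives the same grasp; the last joint's range is limited). The gripper opens to 85 mm and grips with 20 to 120 N. Pads are 22 mm wide; open, the fingers measure 114 mm over their backs; the gripper's body (76 mm by 85 mm) begins 54 mm behind the grasp point. The pads swing forward as they close: fully open they stand 13 mm farther back than shut.
Start: joints at [1.166, 0.353, 1.633, -0, 1.155, -0.002], TCP at [0.245, 0.575, 0.248] pointing down, gripper open.
Joint ranges: [-2.63, 2.63], [-0.92, 2.1], [0.06, 2.66], [-1.3, 4.44], [0, 2.69], [-3.02, 3.02]. Speed limits (rad/s): [2.22, 2.22, 2.79, 3.14, 3.14, 3.14].

### API

Orientations are given as a unit quaternion [x, y, z, w].
In Python, from workcell import bot, hand, kinematics, get_obs, vision, hand_in gives the robot as it stands. The module is installed in compiled form; this text tells all that it offers. Calls block until the motion is done:
- bot.reach(position, orientation): joint-space move of the TCP to a pose.
- bot.servo_line(position, ori=None, velocity=0.15): straight line of the TCP; ori=None keeps the orientation; velocity is the mean speed in m/s.
- bot.goto_joints(angles): joint-space move.
- hand.move_gripper(opening, strength=None): finger opening in m; strength is the grip in N (None keeps the last); returns when the fingers have stopped.
- bot.dwell(seconds).
- kinematics.solve_ik(position, orientation): joint angles nearest the present ones, or None.
- get_obs(): the state.
- vision.read_camera(name): name is "scene" or "top" or "wrist"; returns a dict with "frame" (420x560x3 uint8, red, green, blue), "intrinsics" (3x3 intrinsics, pixels), "view" (4x4, takes a point from world to camera coordinates). Camera axes: x right, y down, z forward; pixel columns grow to the right and rows downward; lengths in m; the calibration is good to about 2 mm. A picture is of the moment at which its call begins. There is no depth.
A pose or a line that the arm cannot do raises bot.IKError and nothing moves.
- hand_in(): hands the job in; it is judged then, once.
The state is a dict: "time_s": time; "joint_pos": joint angles; "joint_vel": joint speeds; "joint_efforts": joint torques, N m; "position": TCP position; "orientation": TCP orientation; "wrist_force": force on the tool from outside, world axes, zero at the start; "ft_torque": the same for the moment, N m; "gripper_width": finger opening in m; "grip_force": force on a finger pad.
Only numpy, scipy, OpenCV 4.12 (cv2) and the standard library are available. Lean on these libraries where they do the work, as an engineer would, in place of code of your own. Each camera call takes 0.05 s, during which the arm holds its last target. There are 200 camera calls.

### The job

Set the printing bed to the yellow tile thickness: first fold the lever's red handle fully upright and let go of it while the lever is still parked. Then take the upright handle afresh, lift the lever, swing it round to the yellow stud and let it drop fully into the notch there, feeling for the notch, which may lie a little to either side of the stud. Leave the handle upright and do not disturb the tiles, can, bottle or brush.

Things in the scene. Friction and masses are not known exactly. Their poses are not given: they have to be found in the camera images.
- station: Fixed printing station: green base plate 305 x 440 x 14 mm with the lever and, 265 to 505 mm along x, a bed with a screen frame (top 56 mm, clamps 77 mm high). Origin: on the lever's upright pivot axis at table height; x towards the bed, y left, z up. The arm points 0.95 - (joint selector) rad from x, counter-clockwise from above. A dark rim, 138 mm radius, 51 mm high, hides the notches.
- selector (a joint): Swing of the lever about the pivot, rad: 0 to 0.15 as parked, growing clockwise from above, end stop 2.05; stays where left (about 2 N at the handle). The studs are at 1.10 and 1.80; the notches nominally too, but the hidden notch ring may be turned as a whole by up to 0.10 rad either way.
- lever (a joint): Lift of the lever along the pivot, m: 0 fully down (parked or seated in a notch), 0.040 top stop; 8 to 14 N to lift, falls back by weight and spring. Under the grey cap (130 mm radius, top 59 mm high) a round 12 mm tooth, 115 mm from the pivot, fits 16 mm notches in a ring. Beside a notch it rests on the ring at 0.014 and stays up; lift over 0.016 to swing.
- handle (a joint): Fold of the red handle, rad: 0 lying flat along the arm with its free end towards the pivot, 1.57 upright (stop). Stiff: stays where left (0.25 N m). The fold axis is level and square to the arm.
- handle_hinge (a point): Axis of the handle's fold hinge, on the arm 160 mm from the pivot, 90 mm above the table when the lever is down (the steel clevis there is 38 mm wide, up to 97 mm high). The arm below the handle is a bar 24 mm wide, its top 73 mm above the table.
- handle_end (a point): Centre of the red handle's free end face (black band). The handle is a straight bar 26 mm wide (along the fold axis) and 22 mm thick, reaching 115 mm from its hinge axis. Lying flat its axis is 90 mm above the table with 6 mm free below; upright its end is 205 mm above the table (lever down).
- lever_pointer (a point): A point ahead of the arm's outer end, 195 mm from the pivot, 44 mm above the table when the lever is down; it is over a stud's middle when the arm points at that stud.
- yellow_stud: Yellow round stud, 28 mm diameter and high, fixed 195 mm from the pivot; origin at the centre of its underside, 14 mm above the table. It marks the wanted notch, which lies up to 0.10 rad (about 20 mm at the stud) to either side. Yellow and blue may be at either of the two notches.
- blue_stud: Blue round stud like the yellow one; marks the other notch, which is not wanted.
- tile_stack: Stack of five white patterned tiles, 150 x 150 x 60 mm, loose; origin under its centre. Leave alone.
- paint_can: Can with a red label, 90 mm diameter, 110 mm high; origin under its centre. Leave alone.
- water_bottle: Clear bottle with blue cap, 68 mm diameter, 190 mm high; origin under its centre. Leave alone.
- brush: Paint brush lying on the table, origin under its middle. Leave alone.

How it is judged:
On the way, in this order (a step that is already met when the one before it is completed fails the run):
1. the handle stands upright and is let go, the lever still parked and down (value of joint handle above 1.4 rad and value of joint lever below 0.005 m and value of joint selector below 0.5 rad and contact force between the fingers and anything else below 0.3 N), for 0.3 s.
2. the lever is lifted clear of the ring with the upright handle (value of joint lever above 0.015 m and value of joint handle above 1.3 rad), for 0.1 s.
3. the lever is fully down in the notch at the yellow stud, handle upright (value of joint lever below 0.005 m and horizontal distance between lever_pointer and yellow_stud below 0.03 m and value of joint handle above 1.4 rad), for 0.2 s.
At the end, for the whole second after the job is handed in: The lever is fully down (lift under 5 mm) in the notch at the yellow stud (point ahead of the arm within 30 mm of the stud, seen from above), at rest, with the handle upright (over 1.40 rad) (all of step 3 and velocity of joint selector between -0.05 and 0.05 rad/s); the robot touches nothing.
It fails at once if the tile stack is displaced by more than 30 mm (distance of tile_stack from where it was at the start of the episode above 0.03 m).
It fails at once if the paint can is displaced by more than 30 mm (distance of paint_can from where it was at the start of the episode above 0.03 m).
It fails at once if the water bottle is displaced by more than 30 mm (distance of water_bottle from where it was at the start of the episode above 0.03 m).
It fails at once if the brush is displaced by more than 30 mm (distance of brush from where it was at the start of the episode above 0.03 m).
It also fails if it takes over 58 s, if anything falls off the work surface, if the arm or the gripper's body presses on something with over 40 N, if the wrist force passes 120 N, or if a joint passes its speed limit or range.

## Working session

There is one attempt and no reset: what is moved stays moved. The work goes in short steps, each a Python script; the robot and the scene stay as the last script left them, time stands still between calls to the robot, and variables do not carry over. Pictures are saved under pics/ and viewed, at most 10 in all, crops included, and the job is handed in when it is done.

```bash
mkdir -p pics; python3 - <<'E'
from workcell import *
import cv2,numpy as np
for n in ("scene","top"):
    d=vision.read_camera(n); cv2.imwrite(f"pics/{n}0.png",cv2.resize(d["frame"][:,:,::-1],(800,600),interpolation=cv2.INTER_CUBIC))
    print(n,d["intrinsics"].tolist(),np.round(d["view"],4).tolist()); np.savez(f"{n}0.npz",**d)
o=get_obs();print(o["time_s"],o["position"],o["orientation"],o["gripper_width"],o["wrist_force"])
E
```

```text
scene [[493.6993299743432, 0.0, 282.0333754779499], [0.0, 493.6993299743432, 220.0105538672883], [0.0, 0.0, 1.0]] [[-0.6064, 0.7951, -0.0075, 0.3048], [0.492, 0.3679, -0.789, -0.1952], [-0.6246, -0.4822, -0.6143, 1.6637], [0.0, 0.0, 0.0, 1.0]]
top [[429.7663351790448, 0.0, 281.481513813355], [0.0, 429.7663351790448, 215.34272905788953], [0.0, 0.0, 1.0]] [[-0.0268, -0.9996, -0.0063, 0.0435], [-0.9862, 0.0274, -0.1633, 0.5073], [0.1634, 0.0018, -0.9866, 1.1999], [0.0, 0.0, 0.0, 1.0]]
0.1 [0.24482804 0.57460382 0.24762487] [ 2.00047127e-01  9.79786072e-01 -6.17299637e-04 -1.37064104e-04] 0.08531634944502632 [ 0.33608458  0.13759189 -0.5573112 ]
```

View pics/top0.png

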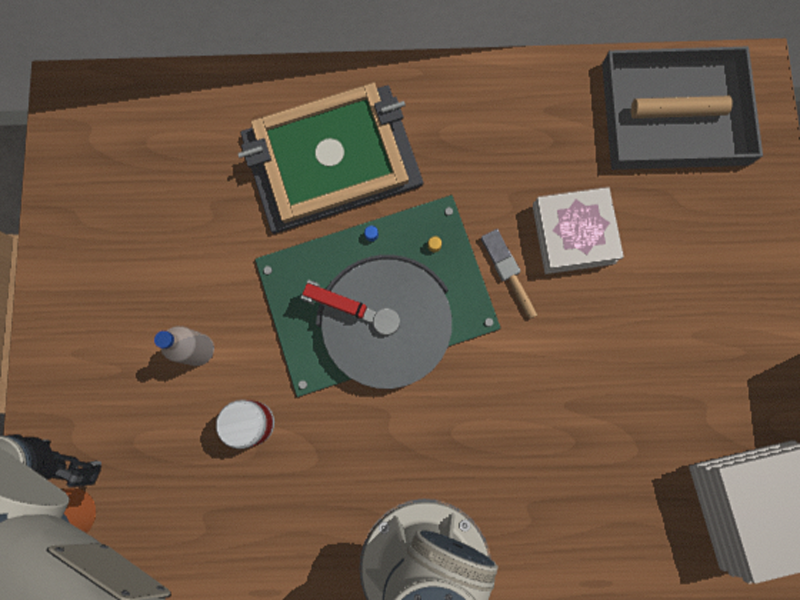

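View pics/scene0.png

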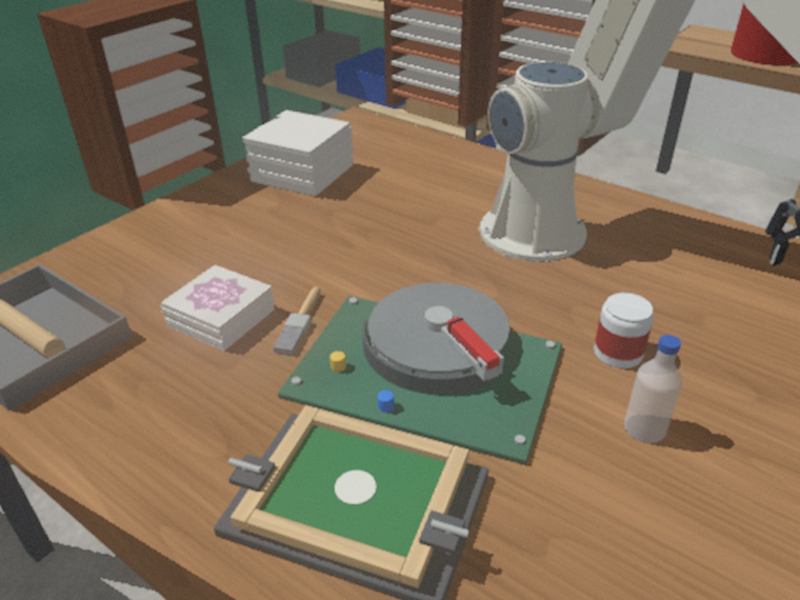

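```bash
cat > h.py <<'E'
import numpy as np,cv2
from scipy.optimize import least_squares
C={n:dict(np.load(f"{n}0.npz")) for n in("scene","top")}
def proj(n,p):
    d=C[n];q=d["view"]@np.append(p,1);u=d["intrinsics"]@q[:3];return u[:2]/u[2]
def st(P,v): # station->world, P=x,y,yaw
    c,s=np.cos(P[2]),np.sin(P[2]);return np.array([P[0]+c*v[0]-s*v[1],P[1]+s*v[0]+c*v[1],v[2]])
def pol(P,r,a,z): return st(P,[r*np.cos(a),r*np.sin(a),z])
E
python3 - <<'E'
from h import *
obs={}
for n in C:
    hsv=cv2.cvtColor(C[n]["frame"],cv2.COLOR_RGB2HSV)
    roi=np.zeros(hsv.shape[:2],bool)
    roi[(slice(130,290),slice(170,360)) if n=="top" else (slice(190,330),slice(190,400))]=1
    for k,(lo,hi) in dict(yel=((18,140,90),(30,255,255)),blu=((105,140,80),(125,255,255))).items():
        m=(cv2.inRange(hsv,lo,hi)>0)&roi
        nn,l,s,c=cv2.connectedComponentsWithStats(m.astype(np.uint8)); i=1+np.argmax(s[1:,4])
        print(n,k,s[i],c[i]);obs[n,k]=c[i]
    y,x=(150,190) if n=="top" else (190,235)
    cv2.imwrite(f"pics/{n}c.png",cv2.resize(C[n]["frame"][y:y+100,x:x+130,::-1],None,fx=6,fy=6,interpolation=cv2.INTER_CUBIC))
ang=dict(yel=.95-1.8,blu=.95-1.1)
f=lambda P:np.concatenate([proj(n,pol(P,.195,ang[k],.028))-obs[n,k] for n,k in obs])
r=least_squares(f,[.45,0,0.2]);print(r.x,r.fun)
np.save("P.npy",r.x)
for n in C: print(n,"pivot top",proj(n,st(r.x,[0,0,.059])), [proj(n,pol(r.x,.16,.95-s,.09)).round(1) for s in(0,.15)],[proj(n,pol(r.x,.045,.95-s,.09)).round(1) for s in(0,.15)])
E
```

```text
Traceback (most recent call last):
ValueError: attempt to get argmax of an empty sequence
```

```bash
cat > fit.py <<'E'
from h import *
obs={}
for n in C:
    hsv=cv2.cvtColor(C[n]["frame"],cv2.COLOR_RGB2HSV)
    cs=dict(scene=dict(yel=(237,253),blu=(270,281)),top=dict(yel=(304,170),blu=(260,162)))[n]
    for k,(x,y) in cs.items():
        p=hsv[y-12:y+13,x-12:x+13]
        m=cv2.inRange(p,*(((12,100,60),(36,255,255)) if k=="yel" else ((100,120,50),(130,255,255))))
        nn,l,s,c=cv2.connectedComponentsWithStats(m)
        print(n,k,hsv[y,x])
        i=1+np.argmax(s[1:,4]); obs[n,k]=c[i]+[x-12,y-12]; print(s[i],obs[n,k])
    y,x=(150,190) if n=="top" else (190,235)
    cv2.imwrite(f"pics/{n}c.png",cv2.resize(C[n]["frame"][y:y+100,x:x+130,::-1],None,fx=6,fy=6,interpolation=cv2.INTER_CUBIC))
ang=dict(yel=.95-1.8,blu=.95-1.1)
f=lambda P:np.concatenate([proj(n,pol(P,.195,ang[k],.028))-obs[n,k] for n,k in obs])
r=least_squares(f,[.45,0,0.2]);print(r.x,r.fun)
np.save("P.npy",r.x)
for n in C: print(n,"pivot top",proj(n,st(r.x,[0,0,.059])), [proj(n,pol(r.x,.16,.95-s,.09)).round(1) for s in(0,.15)],[proj(n,pol(r.x,.045,.95-s,.09)).round(1) for s in(0,.15)])
E
python3 fit.py
```

```text
scene yel [ 21 128 133]
[  6   5  11  14 135] [236.14814815 252.41481481]
scene blu [110 147 151]
[  6   4  12  15 147] [269.33333333 279.99319728]
top yel [ 20 155 196]
[ 8  7  9 12 85] [304.01176471 170.34117647]
top blu [109 175 186]
[ 7  8 10 11 89] [259.61797753 162.87640449]
[0.47701255 0.06121318 0.29709548] [-0.2119448   0.3400989   0.08050483  0.57836789  0.10372642  0.40729072
  0.27495274  0.32783576]
scene pivot top [306.2400387  225.87653914] [array([346.4, 250.2]), array([338.1, 253.6])] [array([317. , 225.4]), array([314.8, 226.3])]
top pivot top [270.6100342  225.51585011] [array([215.4, 207.4]), array([218.8, 199.5])] [array([254.8, 219.3]), array([255.7, 217. ])]
```

View pics/topc.png

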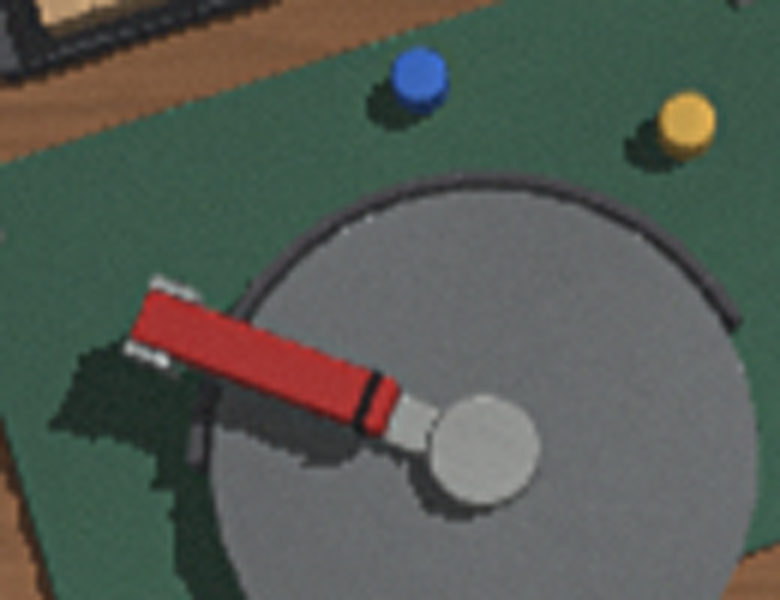

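View pics/scenec.png

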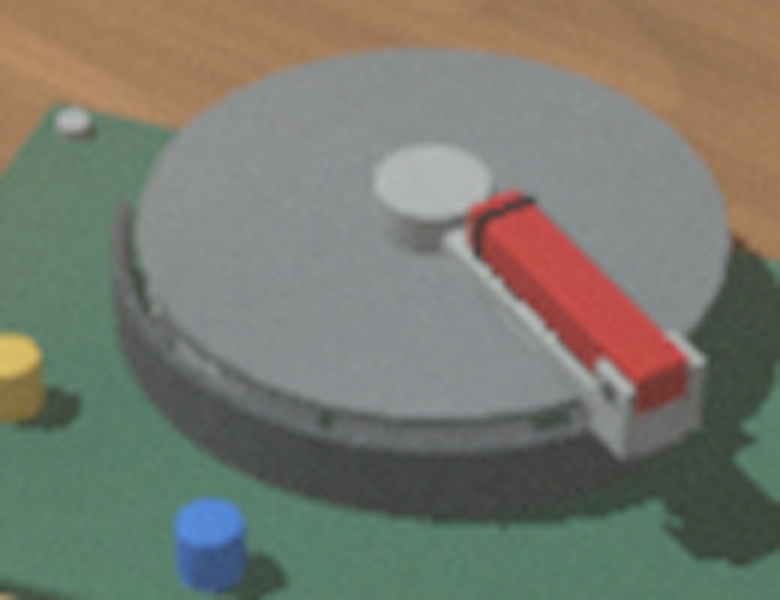

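```bash
cat >> h.py <<'E'
from scipy.spatial.transform import Rotation as R
P=np.load("P.npy") if __import__("os").path.exists("P.npy") else None
def pose(s,phi,L,lift=0,tilt=None,sg=1,back=0.,dr=0.):
    """TCP pose gripping handle at distance L from hinge; tilt=tool tilt (default follows fold)"""
    tilt=phi if tilt is None else tilt
    a=P[2]+.95-s; er=np.array([np.cos(a),np.sin(a),0]); et=np.array([-er[1],er[0],0]); ez=np.array([0,0,1.])
    hinge=np.array([P[0],P[1],.09+lift])+(.16+dr)*er
    z=-np.cos(tilt)*ez-np.sin(tilt)*er; y=sg*et
    p=hinge+L*(-np.cos(phi)*er+np.sin(phi)*ez)-back*z
    return p,R.from_matrix(np.c_[np.cross(y,z),y,z]).as_quat()
E
python3 - <<'E'
from h import *
from workcell import *
print(P)
np.set_printoptions(precision=2,suppress=True)
for sg in(1,-1):
    for ph in(0,.4,.8,1,1.2,1.4,1.57): print(sg,ph,kinematics.solve_ik(*pose(.078,ph,.092,sg=sg)))
    for s in(.08,.6,1.1,1.7,1.9): print(sg,"s",s,kinematics.solve_ik(*pose(s,1.57,.1,lift=.02,tilt=0,sg=sg)))
E
```

```text
[0.47701255 0.06121318 0.29709548]
1 0 [ 0.24  0.4   1.98 -0.    0.75 -2.5 ]
1 0.4 [ 0.42  0.5   1.78 -0.29  1.17 -2.17]
1 0.8 [ 0.54  0.68  1.56 -0.44  1.59 -2.05]
1 1 [ 0.58  0.78  1.46 -0.5   1.79 -2.03]
1 1.2 [ 0.61  0.89  1.36 -0.56  1.97 -2.03]
1 1.4 [ 0.64  1.01  1.26 -0.64  2.14 -2.05]
1 1.57 [ 0.65  1.1   1.19 -0.71  2.28 -2.08]
1 s 0.08 [ 0.37  0.32  1.77 -0.    1.05 -2.37]
1 s 0.6 [ 0.25  0.39  1.67 -0.    1.08 -1.97]
1 s 1.1 [ 0.13  0.41  1.63 -0.    1.09 -1.59]
1 s 1.7 [-0.02  0.38  1.68 -0.    1.08 -1.13]
1 s 1.9 [-0.06  0.36  1.71 -0.    1.07 -0.98]
-1 0 [ 0.24  0.4   1.98 -0.    0.75  0.64]
-1 0.4 [ 0.42  0.5   1.78 -0.29  1.17  0.97]
-1 0.8 [ 0.54  0.68  1.56 -0.44  1.59  1.09]
-1 1 [ 0.58  0.78  1.46 -0.5   1.79  1.11]
-1 1.2 [ 0.61  0.89  1.36 -0.56  1.97  1.11]
-1 1.4 [ 0.64  1.01  1.26 -0.64  2.14  1.09]
-1 1.57 [ 0.65  1.1   1.19 -0.71  2.28  1.06]
-1 s 0.08 [ 0.37  0.32  1.77 -0.    1.05  0.77]
-1 s 0.6 [ 0.25  0.39  1.67 -0.    1.08  1.18]
-1 s 1.1 [ 0.13  0.41  1.63 -0.    1.09  1.55]
-1 s 1.7 [-0.02  0.38  1.68 -0.    1.08  2.01]
-1 s 1.9 [-0.06  0.36  1.71 -0.    1.07  2.16]
```

```bash
python3 - <<'E'
from h import *
from workcell import *
p0=get_obs()["position"]; bot.servo_line([p0[0],p0[1],.32],velocity=.2)
p,q=pose(.078,0,.092,sg=-1)
bot.reach(p+[0,0,.2],q)
hand.move_gripper(.06,20)
bot.servo_line(p+[0,0,.07],velocity=.2)
d=vision.read_camera("wrist"); cv2.imwrite("pics/w1.png",d["frame"][:,:,::-1])
C["w"]=d
for s in(.05,.078,.11): print(proj("w",pol(P,.16,P[2]*0+.95-s,.09)),proj("w",pol(P,.045,.95-s,.101)))
o=get_obs();print(o["time_s"],o["position"],p,o["wrist_force"])
E
```

```text
[269.21478921  88.66002039] [274.90918869 269.58540042]
[276.73005626  88.55231135] [276.76937689 269.56184363]
[285.317742    88.70547377] [278.89518464 269.59173409]
3.7167 [0.5045471  0.12402112 0.16122284] [0.50359949 0.1238002  0.09      ] [ 0.23998844 -0.19625919 -0.03240142]
```

View pics/w1.png

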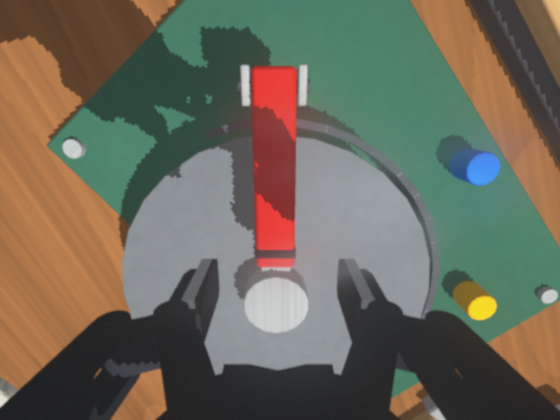

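```bash
python3 - <<'E'
from h import *
from workcell import *
S=.07;k=dict(sg=-1,dr=.002)
p,q=pose(S,0,.092,back=.002,**k)
bot.servo_line(p,q,velocity=.1)
print(get_obs()["wrist_force"])
hand.move_gripper(.0,35); o=get_obs();print(o["gripper_width"],o["grip_force"],o["wrist_force"])
for ph in np.arange(.1,1.62,.1):
    p,q=pose(S,min(ph,1.58),.092,back=.002,**k); bot.servo_line(p,q,velocity=.07)
    o=get_obs();print(round(ph,2),o["wrist_force"].round(1),round(float(o["time_s"]),2),np.abs(o["position"]-p).max().round(4))
p,q=pose(S,1.6,.092,back=.002,**k); bot.servo_line(p,q,velocity=.05)
o=get_obs();print(o["wrist_force"].round(1),o["ft_torque"])
d=vision.read_camera("scene"); cv2.imwrite("pics/s1.png",cv2.resize(d["frame"][90:330,180:500,::-1],None,fx=2.5,fy=2.5))
E
```

```text
[0.08257568 0.58462178 0.90433855]
0.02519837932738581 38.35334300994873 [-2.74073635  2.10518712  3.37514792]
0.1 [-2.5  0.7  3.2] 5.23 0.0003
0.2 [-3.3 -0.5  3.3] 5.52 0.0004
0.3 [-2.1  1.   2.3] 5.8 0.0005
0.4 [-2.6  2.8  2.3] 6.08 0.0006
0.5 [-2.8  1.3  0.6] 6.37 0.0006
0.6 [-2.7  2.4 -0.1] 6.65 0.0007
0.7 [-3.   2.7 -1.3] 6.93 0.0006
0.8 [-2.8  2.5 -2.1] 7.22 0.0006
0.9 [-3.4  2.1 -4.3] 7.5 0.0006
1.0 [-4.   2.2 -6.7] 7.78 0.0006
1.1 [-3.8  0.3 -7.4] 8.07 0.0006
1.2 [-3.5  0.3 -7.8] 8.35 0.0006
1.3 [-4.8 -0.8 -8.1] 8.63 0.0006
1.4 [-4.5 -2.3 -7.4] 8.92 0.0006
1.5 [-3.7 -2.1 -8.3] 9.2 0.0006
1.6 [ -8.  -10.2  -9.4] 9.46 0.0013
[-11.7 -19.8  -8.9] [ 2.03071866 -0.94233052 -0.59178367]
```

View pics/s1.png

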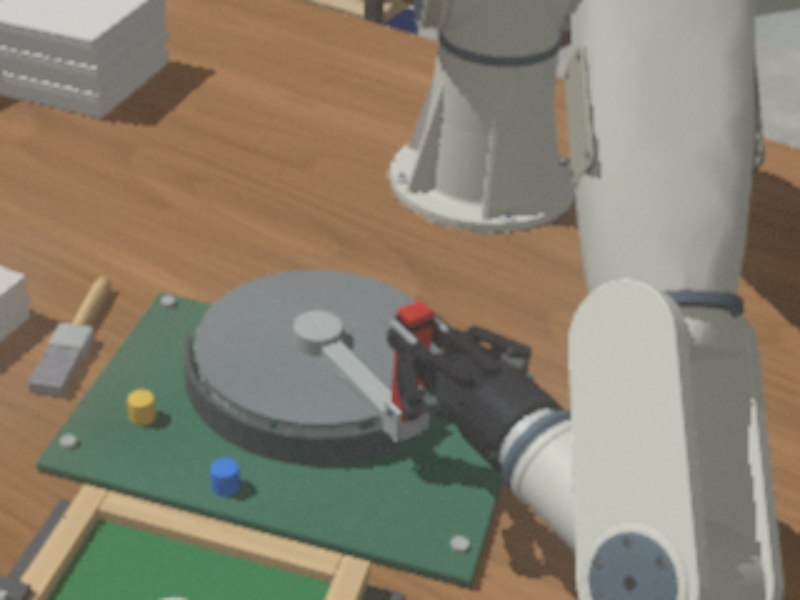

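```bash
python3 - <<'E'
from h import *
from workcell import *
S=.07;k=dict(sg=-1,dr=.002)
hand.move_gripper(.06)
o=get_obs();print(o["wrist_force"].round(1))
p,q=pose(S,1.57,.092,back=.09,**k); bot.servo_line(p,q,velocity=.2)
bot.dwell(.4)
p1,q1=pose(S,1.57,.25,tilt=.7,back=.05,**k); bot.reach(p1,q1)
p2,q2=pose(S,1.57,.19,tilt=0,**k); bot.reach(p2,q2)
o=get_obs();print(o["time_s"],o["wrist_force"].round(1))
d=vision.read_camera("scene");dw=vision.read_camera("wrist"); C.update(scene=d,w=dw)
im=np.hstack([cv2.resize(d["frame"][170:290,280:400],(420,420),interpolation=2),cv2.resize(dw["frame"][:,80:480],(380,420))])
cv2.imwrite("pics/s2.png",im[:,:,::-1])
for s in(.05,.07,.09):
  u=(proj("scene",pol(P,.16,.95-s,.205))-[280,170])*3.5; v=(proj("w",pol(P,.16,.95-s,.205))-[80,0])*[.95,1]+[420,0]
  print(s,u,v)
E
```

```text
[ 0.  -1.   0.5]
12.825 [-0.2  0.2  0.7]
0.05 [235.52873215 149.60941935] [603.48524407 232.9427982 ]
0.07 [231.47333184 151.18009956] [607.83545621 232.91128059]
0.09 [227.34928124 152.70215824] [612.18561976 232.96456188]
```

View pics/s2.png

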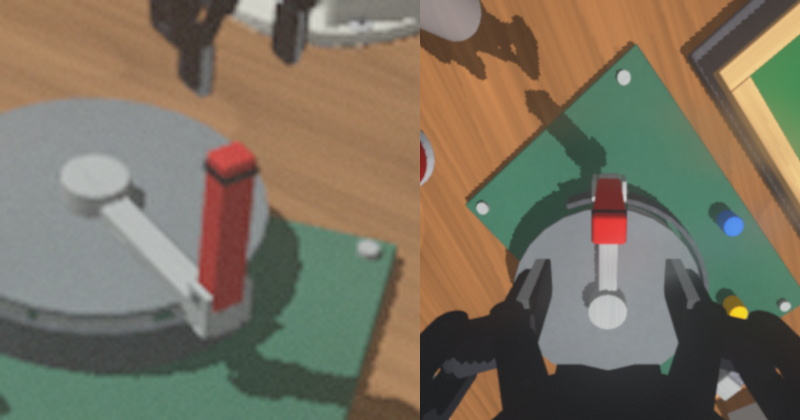

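```bash
cat >> h.py <<'E'
G=dict(phi=1.57,L=.1,tilt=0,sg=-1,dr=.003)
def g(s,lift): return pose(s,lift=lift,**G)
E
python3 - <<'E'
from h import *
from workcell import *
f=lambda:get_obs()["wrist_force"].round(1)
S=.07
p,q=g(S,0); bot.servo_line(p,q,velocity=.12); print(f())
hand.move_gripper(0.,90); o=get_obs(); print(o["gripper_width"],o["grip_force"],f())
for l in(.006,.012,.022): bot.servo_line(g(S,l)[0],velocity=.06); print(l,f())
for s in np.linspace(S,1.70,19)[1:]:
    bot.servo_line(*g(s,.022),velocity=.12)
o=get_obs(); print(o["time_s"],f(),o["ft_torque"].round(2),o["position"]-g(1.7,.022)[0])
d=vision.read_camera("scene"); cv2.imwrite("pics/s3.png",cv2.resize(d["frame"][100:310,190:470,::-1],None,fx=2.8,fy=2.8))
E
```

```text
[-0.7 -0.3 -0.1]
0.024538889806574326 87.89696931838989 [-0.7 -0.5  5.8]
0.006 [ 3.   0.6 -8.9]
0.012 [ 0.6  2.1 -8.9]
0.022 [ 1.7  1.8 -9.7]
20.0 [-5.9  1.  -9.6] [-0.04  0.82  0.07] [-0.00139444  0.00083369 -0.00034578]
```

View pics/s3.png

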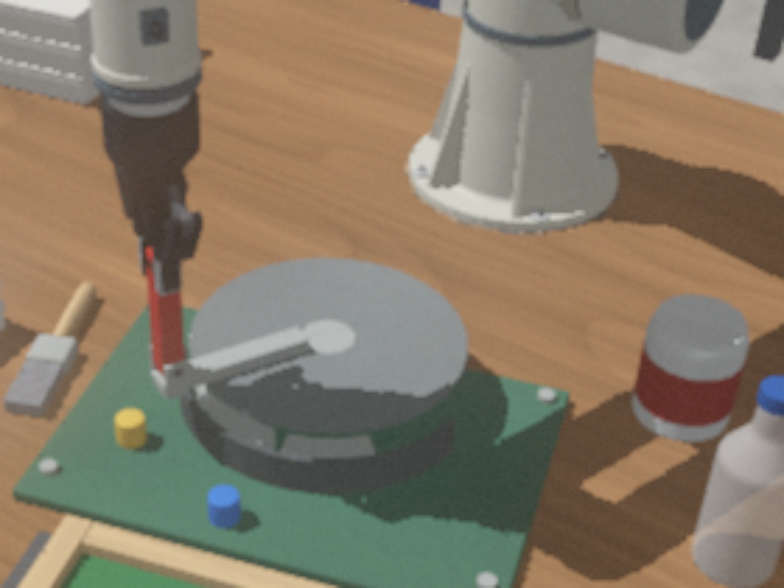

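```bash
python3 - <<'E'
from h import *
for s in(1.6,1.7,1.8,1.9): print(s,[((proj("scene",pol(P,r,.95-s,z))-[190,100])*2.8).round() for r,z in((.16,.112),(.195,.066),(.16,.227))])
E
```

```text
1.6 [array([175., 367.]), array([143., 422.]), array([169., 258.])]
1.7 [array([167., 357.]), array([133., 409.]), array([160., 249.])]
1.8 [array([160., 347.]), array([126., 396.]), array([153., 239.])]
1.9 [array([156., 336.]), array([121., 383.]), array([149., 229.])]
```

```bash
cat > probe.py <<'E'
from h import *
from workcell import *
fz=lambda:get_obs()["wrist_force"]
def down(s,l0=.016,l1=.0):
    l=l0
    while l>l1:
        l-=.0015; bot.servo_line(*g(s,max(l,l1)),velocity=.05); F=fz()
        if F[2]>6: return l,F.round(1)
    return l,F.round(1)
found=False
for s in np.arange(1.70,1.905,.022):
    bot.servo_line(*g(s,.019),velocity=.1)
    l,F=down(s); print(round(s,3),round(l,4),F,round(get_obs()["time_s"],1))
    if l<.009: found=True; break
E
python3 probe.py
```

```text
1.7 0.01 [-11.6  -0.5   7.4] 21.3
1.722 -0.0005 [-9.   1.  -0.8] 24.3
```

```bash
python3 - <<'E'
from h import *
from workcell import *
hand.move_gripper(.06); print(get_obs()["wrist_force"].round(1))
p,q=g(1.722,0)
bot.servo_line(p+[0,0,.13],q,velocity=.15)
bot.dwell(.3)
d=vision.read_camera("scene");dw=vision.read_camera("wrist"); C.update(scene=d,w=dw)
im=np.hstack([cv2.resize(d["frame"][170:290,210:330],(420,420),interpolation=2),cv2.resize(dw["frame"][:,80:480],(380,420))])
cv2.imwrite("pics/s4.png",im[:,:,::-1])
for l in(0,.014): print(l,[((proj("scene",pol(P,r,.95-1.722,z+l))-[210,170])*3.5).round() for r,z in((.16,.09),(.16,.205))])
print([((proj("w",pol(P,.16,.95-s,.205))-[80,0])*[.95,1]+[420,0]).round() for s in (1.70,1.722,1.74)],get_obs()["time_s"])
E
```

```text
[ 0.7 -0.2  0.3]
0 [array([138., 223.]), array([130.,  90.])]
0.014 [array([137., 208.]), array([129.,  73.])]
[array([604., 214.]), array([608., 214.]), array([612., 214.])] 26.15
```

View pics/s4.png

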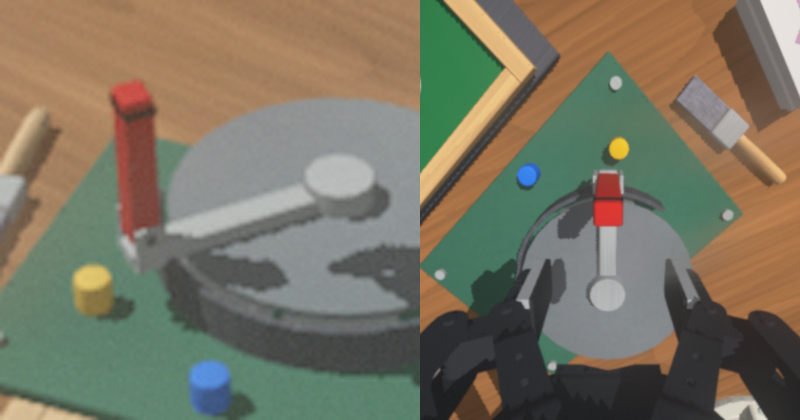

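The scene view shows the lever down: the handle top is at about (132, 95), against predictions of (130, 90) for down and (129, 73) for resting on the ring. The handle is upright and points just beside the yellow stud at (619, 148), with the gripper clear.

```bash
python3 -c "
from workcell import *
print(hand_in())"
```

```text
the job is handed in; nothing more can be done
None
```

I handed the job in: the handle is upright and the lever dropped into the notch at the yellow stud, at about 1.72 rad (stud at 1.80); the final camera view agrees, the gripper was clear of everything, and the hand-in returned no verdict.

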